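# Turn the watch carousel on by one place and seat it on its pawl

### The job

Turn the watch carousel on by just one place: push one of its upright pegs so that the tray goes round anticlockwise (seen from above) until the next peg has clicked past the tip of the spring pawl, then push the tray back until that peg bears against the end of the pawl, pressing it home firmly for a moment with about 10 N. Never push on the tray with more than 18 N, keep off the pawl and its block, leave the tray resting against the pawl, and do not disturb the things standing round it.

Things in the scene. Friction and masses are not known exactly. Their poses are not given: they have to be found in the camera images.
- carousel: Fixed foot of the watch carousel: dark wooden disc, radius 130 mm, 26 mm high, on the work surface, with a ledge (85 x 110 mm) on its +x side for the stop block. Origin: centre of its underside, on the tray's axis; z up. Does not move in the task; place and yaw differ every time.
- tray: Turning wooden tray, radius 122 mm, top 45 mm above the work surface. Origin on its axis, 31 mm up; turns with the tray. A below = tray yaw less carousel yaw: 9 to 22 deg at the start; next place near A = 60 deg but up to 6 deg either side, as the pawl is set anew each time: find it by feel. Turns on without end anticlockwise (A grows). Stays where left; takes about 3 N at a peg.
- peg (a point): Top of the peg on the tray's x axis, 105 mm above the work surface. Six equal steel pegs, 10 mm thick, 60 mm tall, stand 105 mm from the axis, every 60 deg. They are for pushing. Between pegs the tray's top is bare from 90 mm off the axis outwards; further in are dividers, and watches up to 71 mm above the work surface.
- stop_block: Aluminium block on the foot's ledge, with the pawl. Origin and axes as carousel. The block is 50 x 80 mm, centred at x 158, y -58 mm, top 40 mm above the work surface. On it a dark slide, in a slot along y and set anew each time up to 10 mm either way, carries the pawl on a brass pin at about x 130, y -58 mm.
- pawl_zone (a point): Where the pawl's tip lies on average (fixed to the carousel at x 110, y -4, z 60 mm; the true tip is up to 10 mm off along y). The pawl: steel bar 58 x 12 x 12 mm, sprung inwards. Pegs coming anticlockwise push it aside (1 to 2 N more at a peg), then it clicks in behind them; pegs pushed back clockwise meet its end squarely and stop (10 N moves it under 2 mm more).
- scent_bottle: Bystander: small amber glass jar with a brass cap, 44 mm in diameter, 85 mm tall. Origin at the centre of its underside.
- polish_tin: Bystander: flat dark tin, 72 mm in diameter, 24 mm tall. Origin at the centre of its underside.
- shoe_brush: Bystander: wooden shoe brush, 140 x 50 x 38 mm. Origin at the centre of its underside, x along its length.
- ring_box: Bystander: small blue ring box, 55 x 55 x 47 mm. Origin at the centre of its underside.

How it is judged:
On the way:
1. The tray, one place on, is pressed back against the pawl with at least 4.5 N at the pawl (angle between the x axis of tray and the x axis of carousel, either way round between 0.916298 and 1.1781 rad and contact force between tray and stop_block above 4.5 N), for 0.25 s.
At the end, for the whole second after the job is handed in: The tray is just one place further on (52.5 to 67.5 degrees from the carousel's zero; pawl setting decides where), at rest, its peg still bearing on the end of the pawl (more than 0.2 N), and released (angle between the x axis of tray and the x axis of carousel, either way round between 0.916298 and 1.1781 rad and contact force between tray and stop_block above 0.2 N and angular speed of tray below 0.05 rad/s); the robot touches nothing.
It fails at once if the tray is pushed with more than 18 N (contact force between any of the fingers, the arm and tray above 18 N).
It fails at once if the tray is turned 25 degrees or more too far (angle between the x axis of tray and the x axis of carousel, either way round above 1.48353 rad).
It fails at once if the robot touches the pawl or its block (contact force between any of the fingers, the arm and stop_block above 1 N).
It fails at once if a bystander is moved by more than 20 mm (distance of any of scent_bottle, polish_tin, shoe_brush, ring_box from where it was at the start of the episode above 0.02 m).
It also fails if it takes over 72 s, if anything falls off the work surface, if the arm or the gripper's body presses on something with over 40 N, if the wrist force passes 120 N, or if a joint passes its speed limit or range.

### The arm

A 6-joint arm with a two-finger parallel gripper is mounted at the origin on the work surface. World frame = base frame: x ahead of the robot, y to its left, z up, the work surface at z = 0. Lengths are in m, angles in rad, forces in N, time in s.
With the tool pointing down it reaches from about 0.25 to 0.775 m from the base axis. Payload 4 kg.
Tool frame: the origin (TCP) lies at the very end of the fingers, on their centre line; the grasp point (between the pads) lies 19 mm behind it; z points along the fingers, y is the line along which they close (so a half turn about z gives the same grasp; the last joint's range is limited). The gripper opens to 94 mm and grips with 3 to 60 N. Pads are 16 mm wide; open, the fingers measure 119 mm over their backs; the gripper's body (75 mm by 177 mm) begins 78 mm behind the grasp point.
Start: joints at [1.105, 0.087, 1.371, -0, 1.684, -0.103], TCP at [0.195, 0.514, 0.183] pointing down, gripper open.
Joint ranges: [-3.1, 3.1], [-0.76, 2.03], [0.27, 2.55], [-1.08, 4.22], [0.17, 2.65], [-2.57, 2.57]. Speed limits (rad/s): [2.79, 2.79, 3.14, 3.14, 3.14, 3.14].

### API

Orientations are given as [roll, pitch, yaw] about the fixed x, y, z axes, in that order (R = Rz(yaw) Ry(pitch) Rx(roll)).
In Python, from bench import robot, vision gives the robot as it stands.
- The arm moves only by the shell command python3 -m crank 'ROWS'. ROWS is JSON, a list of rows, each a list of 3 entries, a list of its own where there are three numbers: the closure, from 0 (fully open) to 1 (shut), then the shift along the tool's x, y, z in m, then the turn, a rotation vector about the tool's x, y, z in degrees. A call has 1 to 8 rows; each row shifts and turns the commanded pose from where the row before left it, along the tool's axes as they then stand; what a row does not reach is not made up. A row lasts 1/10 s, in which the tool goes at most 50 mm and 8.59 degrees, less where a joint would pass 70% of its speed; a pose out of reach is approached as far as the arm can. A call with a gripper value outside its range is refused whole. The fingers move at their own pace and stop on an object; the grip force is fixed at half the most. Time passes only in rows, so rows that do not move let the fingers close. It gives the time, the measured TCP pose, the force, the opening and the grip force at its end, in the units of the state.
- robot.get_obs(): the state, without advancing time (a new reading comes with each control period).
- vision.snapshot(name): name is "scene" or "top" or "wrist"; returns a dict with "color" (384x512x3 uint8, red, green, blue), "z_map" (384x512 float32, m along the optical axis (not along the pixel's ray), 0 where there is no reading), "fx", "fy", "cx", "cy" (pixels), "dist" ([k1, k2, p1, p2, k3] as OpenCV has them; the pictures are not rectified), "R" (3x3) and "t" (3): a world point X has camera coordinates R X + t. Camera axes: x right, y down, z forward; pixel columns grow to the right and rows downward; lengths in m; the calibration is good to about 2 mm. A picture is of the moment at which its call begins.
- robot.close_job(): hands the job in; it is judged then, once.
The state is a dict: "time": time; "joint_positions": joint angles; "qvel": joint speeds; "joint_torque": joint torques, N m; "tool_pos": TCP position; "ee_rot": TCP orientation; "wrist_force": force on the tool from outside, world axes, zero at the start; "wrist_torque": the same for the moment, N m; "width": finger opening in m; "finger_force": force on a finger pad.
Only numpy, scipy, OpenCV 4.12 (cv2) and the standard library are available. Lean on these libraries where they do the work, as an engineer would, in place of code of your own. Each camera call takes 0.05 s, during which the arm holds its last target. There are 200 camera calls.

## Working session

There is one attempt and no reset: what is moved stays moved. The work goes in short steps, Python scripts to look and compute and a shell command to move; the robot and the scene stay as the last step left them, time stands still between calls to the robot, and variables do not carry over. Pictures are saved under pics/ and viewed, at most 10 in all, crops included, and the job is handed in when it is done.

```bash
mkdir -p pics; ls; python3 - <<'E'
from bench import robot, vision
import cv2,numpy as np
for n in("top","scene"):
    s=vision.snapshot(n); np.savez(n+".npz",**s); cv2.imwrite(f"pics/{n}0.png",s["color"][:,:,::-1])
    print(n,s["fx"],s["cx"],s["cy"],s["dist"],np.round(s["R"],3).tolist(),s["t"])
o=robot.get_obs(); print(o)
E
```

```text
pics
top 385.0920249866054 259.7714439680477 191.2771256029121 [0.01389345 0.         0.         0.         0.        ] [[0.012, -1.0, -0.003], [-0.994, -0.012, -0.109], [0.109, 0.004, -0.994]] [0.02004403 0.61242907 0.95361352]
scene 394.6271444071996 256.7755042603244 188.86889527947753 [-0.01117918  0.          0.          0.          0.        ] [[0.691, 0.723, 0.004], [0.57, -0.541, -0.618], [-0.444, 0.429, -0.786]] [-0.42267475 -0.27071711  1.15949779]
{'time': 0.1, 'joint_positions': array([ 1.10489858e+00,  8.78603261e-02,  1.37211047e+00, -2.34348771e-05,
        1.68361360e+00, -1.03097452e-01]), 'qvel': array([ 0.00025627, -0.001788  , -0.00165692,  0.00109039,  0.00081358,
       -0.00094192]), 'joint_torque': array([ 1.95233144e-03, -3.41253519e+01, -3.03302550e+01,  7.20432610e-02,
        3.03772150e-02, -8.60901196e-05]), 'tool_pos': array([0.1949539 , 0.51369969, 0.1822289 ]), 'ee_rot': array([-3.13960909e+00, -1.81812762e-04,  2.77878957e+00]), 'wrist_force': array([ 0.38674366, -0.6680565 , -0.10325904]), 'wrist_torque': array([-0.06220596, -0.01638047, -0.01205826]), 'finger_force': 0.0, 'width': 0.09426340174211918}
```

View pics/top0.png

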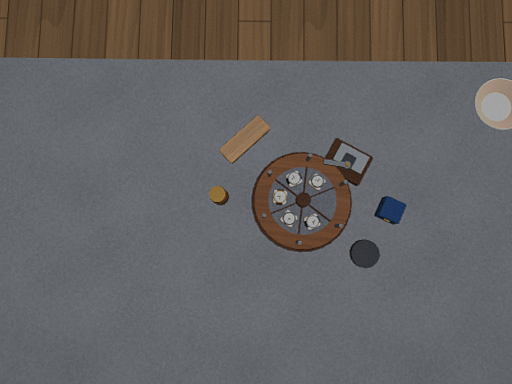

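View pics/scene0.png

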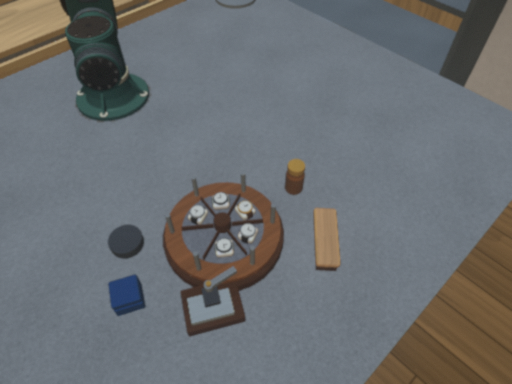

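The top view shows the carousel centred near (302,201), with the block at about (350,160). The brush is at (245,140), the jar at (218,195), the ring box at (391,210) and the tin at (365,253). I'll use the height map for the pegs, disc and block.

```bash
cat > h.py <<'E'
import numpy as np,cv2
def cloud(s):
    z=s["z_map"];h,w=z.shape
    K=np.array([[s["fx"],0,s["cx"]],[0,s["fy"],s["cy"]],[0,0,1.]])
    uv=np.stack(np.meshgrid(np.arange(w),np.arange(h)),-1).reshape(-1,1,2).astype(float)
    n=cv2.undistortPoints(uv,K,s["dist"]).reshape(h,w,2)
    P=np.dstack([n*z[...,None],z])
    return (P-s["t"])@s["R"]      # R^T (P-t)
E
python3 - <<'E'
from h import *
for nm in("top","scene"):
    s=dict(np.load(nm+".npz"));X=cloud(s);ok=s["z_map"]>0
    ar=(X[...,0]>.2)&(X[...,0]<.8)&(X[...,1]>-.5)&(X[...,1]<.3)&ok
    def comps(m,mn):
        n,l,st,c=cv2.connectedComponentsWithStats(m.astype(np.uint8))
        return [(st[i,4],np.round(X[l==i].mean(0),4).tolist(),np.round(np.median(X[l==i],0)[2],3)) for i in range(1,n) if st[i,4]>=mn]
    print(nm,"table z",np.median(X[ar][:,2]))
    print("tall");[print(c) for c in comps(ar&(X[...,2]>.08)&(X[...,2]<.13),3)]
    print("obj");[print(c) for c in comps(ar&(X[...,2]>.012)&(X[...,2]<.13),60)]
    m=ar&(abs(X[...,2]-.045)<.005)
    n,l,st,c=cv2.connectedComponentsWithStats(m.astype(np.uint8));i=1+np.argmax(st[1:,4])
    p=X[l==i][:,:2]; c,r=cv2.minEnclosingCircle(p.astype(np.float32)); print("tray",c,r)
s=dict(np.load("top.npz"))
cv2.imwrite("pics/c1.png",cv2.resize(s["color"][130:265,200:410,::-1],None,fx=3.8,fy=3.8,interpolation=cv2.INTER_CUBIC))
E
```

```text
top table z 0.0007271419811733505
tall
(np.int32(22), [0.6918, -0.0907, 0.0987], np.float64(0.103))
(np.int32(19), [0.6511, 0.0047, 0.1013], np.float64(0.104))
(np.int32(23), [0.6295, -0.1737, 0.0994], np.float64(0.105))
(np.int32(209), [0.5995, 0.1319, 0.0851], np.float64(0.085))
(np.int32(14), [0.5474, 0.0175, 0.1041], np.float64(0.104))
(np.int32(20), [0.5259, -0.1613, 0.1019], np.float64(0.105))
(np.int32(15), [0.4851, -0.0656, 0.1041], np.float64(0.103))
obj
(np.int32(996), [0.7457, 0.0704, 0.0375], np.float64(0.038))
(np.int32(9038), [0.6001, -0.0928, 0.0474], np.float64(0.046))
(np.int32(286), [0.5968, 0.1288, 0.0759], np.float64(0.084))
(np.int32(602), [0.5678, -0.302, 0.0433], np.float64(0.046))
(np.int32(648), [0.4577, -0.2393, 0.0242], np.float64(0.024))
tray (0.5888532400131226, -0.07898755371570587) 0.12183674424886703
scene table z 0.0011200401161228777
tall
(np.int32(210), [0.5997, 0.1313, 0.0856], np.float64(0.086))
(np.int32(41), [0.5484, 0.0174, 0.097], np.float64(0.099))
(np.int32(46), [0.4859, -0.0663, 0.0965], np.float64(0.097))
(np.int32(47), [0.6523, 0.0041, 0.0961], np.float64(0.1))
(np.int32(55), [0.5268, -0.1625, 0.0966], np.float64(0.098))
(np.int32(51), [0.6939, -0.0918, 0.0979], np.float64(0.101))
(np.int32(54), [0.6311, -0.1754, 0.0974], np.float64(0.1))
obj
(np.int32(566), [0.6049, 0.1247, 0.061], np.float64(0.063))
(np.int32(12801), [0.6233, -0.1128, 0.0476], np.float64(0.046))
(np.int32(1370), [0.7508, 0.065, 0.0378], np.float64(0.038))
(np.int32(858), [0.46, -0.2403, 0.0237], np.float64(0.024))
(np.int32(1061), [0.575, -0.3059, 0.0414], np.float64(0.046))
tray (0.5878718495368958, -0.07738158106803894) 0.1227722242474556
```

View pics/c1.png

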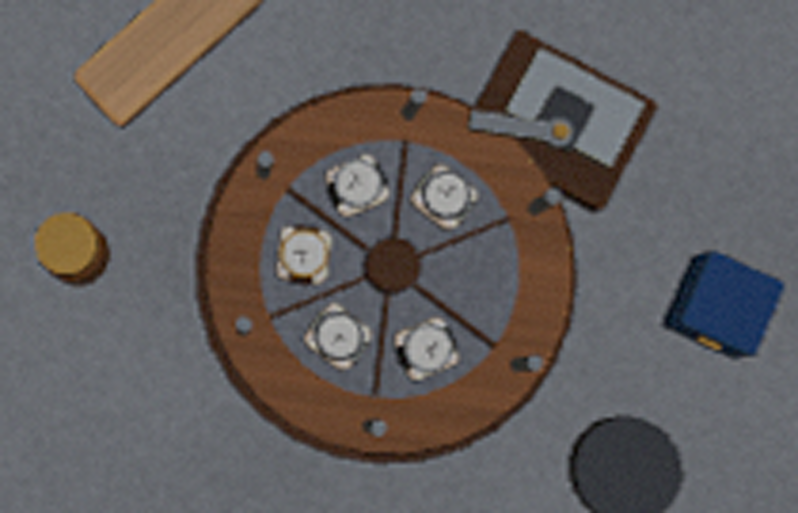

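The crop shows the pawl pin at (560,130) and its tip at (472,120). The ledge edges put the carousel yaw near -29°, so A is about 22°. I'll refine the yaw and tip while moving towards the robot-side peg.

```bash
python3 - <<'E'
from h import *
s=dict(np.load("top.npz"));X=cloud(s);C=np.array([.5885,-.0782])
hsv=cv2.cvtColor(s["color"],cv2.COLOR_RGB2HSV)
for lo,hi,nm in((.036,.0435,"block"),(.02,.0435,"ledge+block")):
    d=np.linalg.norm(X[...,:2]-C,axis=2)
    m=(X[...,2]>lo)&(X[...,2]<hi)&(d>.134)&(d<.26)&(X[...,0]>.6)&(X[...,1]<-.1)
    n,l,st,c=cv2.connectedComponentsWithStats(m.astype(np.uint8));i=1+np.argmax(st[1:,4])
    print(nm,st[i,4],cv2.minAreaRect((X[l==i][:,:2]*1000).astype(np.float32)))
print("tip",X[161,324:328],"pin",X[164,347])
# ledge corner directions, cast on z=.026
def ray(u,v,z):
    K=np.array([[s["fx"],0,s["cx"]],[0,s["fy"],s["cy"]],[0,0,1.]])
    n=cv2.undistortPoints(np.array([[[u,v]]],float),K,s["dist"])[0,0]
    d=s["R"].T@np.r_[n,1];o=-s["R"].T@s["t"];return (o+d*(z-o[2])/d[2])[:2]
f=lambda x,y,z:ray(200+(x+.5)/3.8-.5,130+(y+.5)/3.8-.5,z)
a,b,c=f(522,32,.026),f(655,105,.026),f(597,208,.026);t=f(472,121,.066);p=f(560,130,.07)
ang=lambda v:np.degrees(np.arctan2(v[1],v[0]))
y=(ang(a-b)-90+ang(b-c))/2
print(ang(a-b)-90,ang(b-c),"ledge mid bearing",ang((a+b)/2-C))
for yaw in(-28,-30):
    r=np.radians(yaw);R=np.array([[np.cos(r),np.sin(r)],[-np.sin(r),np.cos(r)]])
    print(yaw,"tip",R@(t-C),"pin",R@(p-C))
E
python3 -m crank '[[1,[-0.0296,-0.0257,0],[0,0,0]],[1,[-0.0296,-0.0257,0],[0,0,0]],[1,[-0.0296,-0.0257,0],[0,0,0]],[1,[-0.0296,-0.0257,0],[0,0,0]],[1,[-0.0296,-0.0257,0],[0,0,0]],[1,[-0.0296,-0.0257,0],[0,0,0]],[1,[-0.0296,-0.0257,0],[0,0,0]],[1,[-0.0296,-0.0257,0],[0,0,0]]]'
python3 -m crank '[[1,[-0.0296,-0.0257,0],[0,0,0]],[1,[-0.0296,-0.0257,0],[0,0,0]],[1,[-0.0296,-0.0257,0],[0,0,0]],[1,[-0.0296,-0.0257,0],[0,0,0]],[1,[-0.0296,-0.0257,0],[0,0,0]],[1,[-0.0296,-0.0257,0],[0,0,0]],[1,[-0.0296,-0.0257,0],[0,0,0]],[1,[-0.0296,-0.0257,0],[0,0,0]]]'
python3 -m crank '[[1,[0,0,0],[0,0,8]],[1,[0,0,0],[0,0,8]],[1,[0,0,0],[0,0,8]],[1,[0,0,0],[0,0,8]],[1,[0,0,0],[0,0,8]],[1,[0,0,0],[0,0,8]],[1,[0,0,0],[0,0,8]],[1,[0,0,0],[0,0,0]]]'
```

```text
block 422 ((700.3399047851562, -204.80545043945312), (79.55668640136719, 50.1458854675293), 61.51810073852539)
ledge+block 919 ((695.0132446289062, -198.10223388671875), (110.03125, 85.59217834472656), 61.723087310791016)
tip [[ 0.68618944 -0.13199909  0.06786611]
 [ 0.68679103 -0.13498629  0.06487682]
 [ 0.68700039 -0.13764349  0.06393122]
 [ 0.68686752 -0.13999941  0.06476808]] pin [ 0.6782667  -0.1879445   0.07316113]
-28.992976303619912 -29.61155388455943 ledge mid bearing -44.63429723802495
-28 tip [ 0.11071963 -0.00195299] pin [ 0.13198258 -0.05492504]
-30 tip [0.11072035 0.00191225] pin [ 0.13381903 -0.05028545]
time: 0.9
tool_pos: [0.3438, 0.2364, 0.1829]
ee_rot: [-3.141, -0.0, 2.779]
wrist_force: [1.0, 0.4, 0.8]
width: 0.0335
finger_force: 0.0
time: 1.7
tool_pos: [0.4923, -0.0398, 0.1828]
ee_rot: [3.141, -0.001, 2.779]
wrist_force: [1.4, 0.7, 0.7]
width: 0.0006
finger_force: 0.0
time: 2.5
tool_pos: [0.4917, -0.0382, 0.1827]
ee_rot: [-3.141, -0.001, 1.802]
wrist_force: [0.3, 0.4, 0.6]
width: 0.0003
finger_force: 0.0
```

```bash
python3 -m crank '[[1,[0,0,0],[0,0,8.5]],[1,[0,0,0],[0,0,8.5]],[1,[0,0,0],[0,0,8.5]],[1,[0,0,0],[0,0,8.5]],[1,[0,0,0],[0,0,1.2]],[1,[0,0,0],[0,0,0]]]'
python3 -m crank '[[1,[0,0,0.03],[0,0,0]],[1,[0,0,0.03],[0,0,0]],[1,[0,0,0.03],[0,0,0]],[1,[0,0,0.017],[0,0,0]],[1,[0,0,0],[0,0,0]],[1,[0,0,0],[0,0,0]],[1,[0,0,0],[0,0,0]],[1,[0,0,0],[0,0,0]]]'
python3 -c "
from bench import robot,vision;import cv2,numpy as np
o=robot.get_obs();p=o['tool_pos'][:2]-[.5885,-.0782];print(p,np.hypot(*p),np.degrees(np.arctan2(p[1],p[0])),o['ee_rot'],o['tool_pos'])
s=vision.snapshot('scene');cv2.imwrite('pics/s1.png',cv2.resize(s['color'][100:350,80:380,::-1],None,fx=2.3,fy=2.3))"
```

```text
time: 3.1
tool_pos: [0.4919, -0.0383, 0.183]
ee_rot: [-3.141, 0.0, 1.191]
wrist_force: [0.0, -0.2, 0.3]
width: 0.0003
finger_force: 0.0
time: 3.9
tool_pos: [0.4932, -0.0385, 0.078]
ee_rot: [3.139, -0.001, 1.188]
wrist_force: [-0.1, -0.8, 0.3]
width: 0.0001
finger_force: 0.0
[-0.09529033  0.03969714] 0.10322843537033438 157.38380559064956 [ 3.13850957e+00 -6.72161198e-04  1.18772250e+00] [ 0.49320967 -0.03850286  0.07797099]
```

View pics/s1.png

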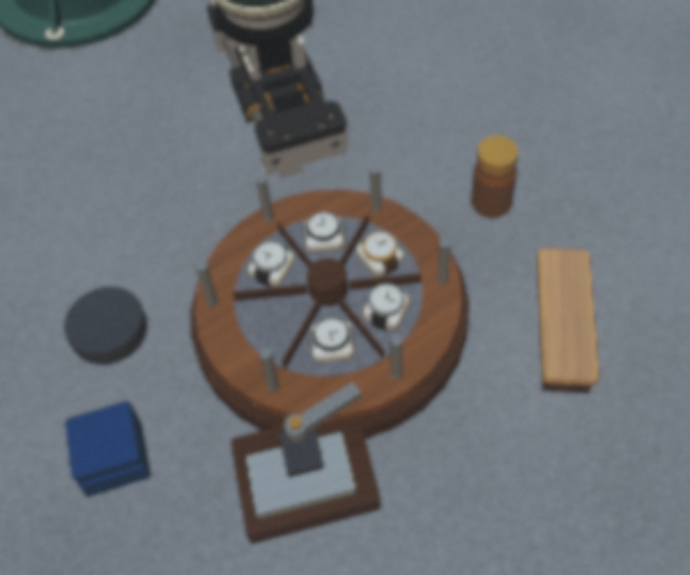

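The image shows the gripper near (290,160) in the crop, to the robot side of the two nearest pegs at (265,200) and (375,190). It looks higher than I expected, so I'll check the projection and the freshness of the frame.

```bash
python3 -c "
from bench import robot,vision;import cv2,numpy as np
from h import cloud
s=vision.snapshot('scene');X=cloud(s)
for P in([.4932,-.0385,.078],[.4932,-.0385,.183],[.485,-.066,.105],[.485,-.066,.045]):
    c=s['R']@np.array(P)+s['t'];print(P,s['fx']*c[0]/c[2]+s['cx'],s['fy']*c[1]/c[2]+s['cy'])
for u,v in((285,160),(290,168),(300,160),(280,150)): print(X[int(100+v/2.3),int(80+u/2.3)])
cv2.imwrite('pics/s2.png',cv2.resize(s['color'][100:220,130:290,::-1],None,fx=4.5,fy=4.5))"
```

```text
[0.4932, -0.0385, 0.078] 206.72968860934063 181.22044474110916
[0.4932, -0.0385, 0.183] 201.66480353591209 147.6011560284608
[0.485, -0.066, 0.105] 192.92105264567877 177.88918492174182
[0.485, -0.066, 0.045] 196.22544044929595 195.0886053097253
[ 0.55919141 -0.08480123  0.21030768]
[ 0.5036813  -0.04400763  0.119053  ]
[ 0.56417139 -0.0732143   0.20529314]
[ 0.56384911 -0.09053029  0.22936619]
```

View pics/s2.png

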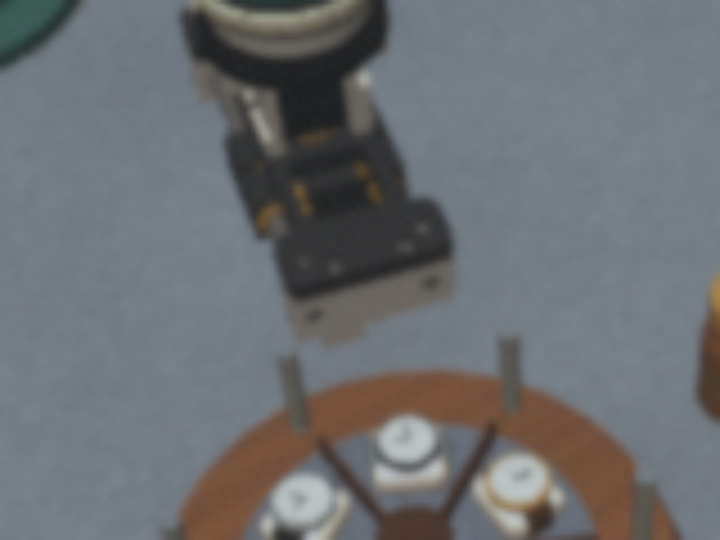

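The view is from the far side and the gripper body hides most of the finger. Only a stub is visible, at (342,335). I'll check the depth there.

```bash
python3 -c "
from bench import robot,vision;import numpy as np
from h import cloud
s=vision.snapshot('scene');X=cloud(s)
for u in(202,206,210):
  for v in range(170,188,2): print(u,v,X[v,u].round(3),s['color'][v,u])
print(robot.get_obs()['tool_pos'])"
```

```text
202 170 [ 0.558 -0.086  0.208] [100  96  92]
202 172 [ 0.559 -0.088  0.204] [106 100  95]
202 174 [ 0.5   -0.052  0.119] [105 101  96]
202 176 [ 0.499 -0.052  0.111] [104 103 103]
202 178 [ 0.425 -0.007  0.003] [111 118 124]
202 180 [ 0.428 -0.01   0.001] [115 123 131]
202 182 [ 0.434 -0.014  0.002] [113 121 129]
202 184 [ 0.437 -0.017 -0.001] [114 121 128]
202 186 [ 0.473 -0.04   0.045] [114 101  94]
206 170 [ 0.562 -0.08   0.206] [107 102  95]
206 172 [ 0.561 -0.081  0.201] [106 100  95]
206 174 [ 0.503 -0.044  0.115] [105 101  95]
206 176 [0.427 0.004 0.003] [110 112 115]
206 178 [0.429 0.002 0.   ] [115 122 131]
206 180 [ 0.437 -0.004  0.003] [115 122 131]
206 182 [ 0.441 -0.007  0.002] [113 121 130]
206 184 [ 0.445 -0.011  0.002] [112 109 111]
206 186 [ 0.48  -0.034  0.045] [116  84  66]
210 170 [ 0.564 -0.074  0.203] [109 102  96]
210 172 [ 0.505 -0.035  0.116] [110 107 103]
210 174 [ 0.506 -0.036  0.111] [109 109 108]
210 176 [ 0.431  0.013 -0.   ] [114 122 130]
210 178 [0.437 0.009 0.001] [111 119 127]
210 180 [0.443 0.003 0.003] [111 121 127]
210 182 [ 0.447 -0.     0.002] [114 120 127]
210 184 [ 0.483 -0.024  0.046] [116  96  86]
210 186 [ 0.486 -0.027  0.045] [118  83  60]
[ 0.49263936 -0.03840466  0.07721873]
```

```bash
python3 -c "
from bench import robot,vision;import numpy as np,cv2
from h import cloud
s=vision.snapshot('wrist');X=cloud(s);np.set_printoptions(precision=3,suppress=True)
print(-s['R'].T@s['t'],s['R'])
print(X[::48,::64,:].reshape(-1,3)[:64])
cv2.imwrite('pics/w1.png',s['color'][:,:,::-1]);print(robot.get_obs())"
```

```text
[0.523 0.034 0.279] [[ 0.927 -0.374  0.001]
 [-0.36  -0.892  0.272]
 [-0.101 -0.253 -0.962]]
[[ 0.342  0.226  0.001]
 [ 0.4    0.197  0.   ]
 [ 0.454  0.172  0.   ]
 [ 0.507  0.149 -0.   ]
 [ 0.559  0.128 -0.001]
 [ 0.611  0.107  0.   ]
 [ 0.664  0.087  0.   ]
 [ 0.72   0.068  0.001]
 [ 0.321  0.189  0.001]
 [ 0.38   0.161  0.   ]
 [ 0.436  0.136  0.   ]
 [ 0.49   0.113 -0.   ]
 [ 0.543  0.09   0.   ]
 [ 0.597  0.069  0.001]
 [ 0.652  0.048  0.001]
 [ 0.71   0.028  0.   ]
 [ 0.295  0.152 -0.001]
 [ 0.358  0.123  0.   ]
 [ 0.416  0.099 -0.002]
 [ 0.472  0.075 -0.   ]
 [ 0.528  0.052 -0.   ]
 [ 0.573  0.031  0.046]
 [ 0.621  0.012  0.045]
 [ 0.67  -0.006  0.046]
 [ 0.269  0.112  0.   ]
 [ 0.335  0.084  0.001]
 [ 0.396  0.058  0.002]
 [ 0.454  0.034  0.   ]
 [ 0.513  0.014  0.044]
 [ 0.561 -0.005  0.046]
 [ 0.601 -0.018  0.07 ]
 [ 0.653 -0.039  0.062]
 [ 0.237  0.069 -0.001]
 [ 0.307  0.041 -0.   ]
 [ 0.372  0.015  0.001]
 [ 0.433 -0.009  0.001]
 [ 0.498 -0.023  0.045]
 [ 0.546 -0.035  0.07 ]
 [ 0.599 -0.063  0.048]
 [ 0.653 -0.085  0.047]
 [ 0.203  0.023  0.001]
 [ 0.277 -0.005  0.   ]
[... 302 characters left out ...]
55  0.047]
 [ 0.629 -0.171  0.059]
 [ 0.435  0.008  0.219]
 [ 0.201 -0.116  0.001]
 [ 0.28  -0.144  0.   ]
 [ 0.487 -0.008  0.221]
 [ 0.426 -0.2   -0.   ]
 [ 0.517 -0.021  0.22 ]
 [ 0.569 -0.26   0.001]
 [ 0.646 -0.296  0.   ]]
{'time': 4.1, 'joint_positions': array([-0.193,  0.008,  1.667,  0.   ,  1.466,  0.191]), 'qvel': array([-0.   ,  0.003,  0.007,  0.   , -0.002,  0.001]), 'joint_torque': array([ -0.002, -29.415, -29.095,   0.076,  -0.005,  -0.002]), 'tool_pos': array([ 0.492, -0.038,  0.077]), 'ee_rot': array([ 3.14 , -0.   ,  1.187]), 'wrist_force': array([-0.008, -1.187, -0.878]), 'wrist_torque': array([-0.09 ,  0.085,  0.012]), 'finger_force': 0.0, 'width': 0.00011178662264406386}
```

View pics/w1.png

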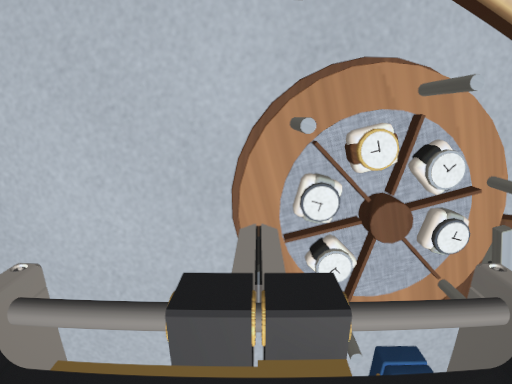

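The wrist view shows the finger tip at about (258,228) and the pegs at (304,125) and (470,83). I'll measure the height of the tip.

```bash
python3 -c "
from bench import robot,vision;import numpy as np,cv2
from h import cloud
s=vision.snapshot('wrist');X=cloud(s);np.set_printoptions(precision=3,suppress=True)
for v in range(218,244,2): print(v,X[v,246],X[v,251],X[v,264])
P=np.array([.492,-.038,.077]);c=s['R']@P+s['t'];print(s['fx']*c[0]/c[2]+s['cx'],s['fy']*c[1]/c[2]+s['cy'])
m=X[...,2]>.09;m&=X[...,2]<.13
n,l,st,cc=cv2.connectedComponentsWithStats(m.astype(np.uint8))
for i in range(1,n):
  if st[i,4]>20: print(st[i],X[l==i].mean(0),X[l==i].min(0),X[l==i].max(0))
"
```

```text
218 [ 0.481 -0.041  0.046] [ 0.485 -0.043  0.044] [ 0.495 -0.047  0.045]
220 [ 0.48  -0.043  0.044] [ 0.484 -0.045  0.045] [ 0.495 -0.049  0.045]
222 [ 0.479 -0.045  0.045] [ 0.483 -0.046  0.045] [ 0.494 -0.051  0.044]
224 [ 0.479 -0.046  0.046] [ 0.483 -0.048  0.045] [ 0.493 -0.052  0.045]
226 [ 0.478 -0.048  0.046] [0.522 0.035 0.278] [ 0.5   -0.032  0.103]
228 [ 0.489 -0.028  0.107] [ 0.492 -0.028  0.108] [ 0.5   -0.032  0.107]
230 [ 0.489 -0.027  0.111] [ 0.492 -0.029  0.11 ] [ 0.5   -0.032  0.11 ]
232 [ 0.49  -0.027  0.115] [ 0.492 -0.028  0.114] [ 0.5   -0.031  0.115]
234 [ 0.49  -0.027  0.118] [ 0.492 -0.029  0.117] [ 0.5   -0.031  0.118]
236 [ 0.49  -0.027  0.121] [ 0.493 -0.028  0.121] [ 0.5   -0.031  0.121]
238 [ 0.49  -0.027  0.123] [ 0.493 -0.029  0.123] [ 0.5   -0.031  0.124]
240 [ 0.49  -0.027  0.126] [ 0.493 -0.029  0.125] [ 0.5   -0.032  0.126]
242 [ 0.49  -0.027  0.129] [ 0.493 -0.029  0.129] [ 0.5   -0.031  0.129]
256.36637241489944 223.67378890690307
[454  74  32  19 450] [0.65  0.006 0.101] [0.646 0.    0.09 ] [0.657 0.011 0.107]
[297 117  20  17 269] [0.547 0.019 0.104] [0.543 0.014 0.09 ] [0.553 0.023 0.107]
[237 224  44  22 681] [ 0.497 -0.03   0.118] [ 0.485 -0.036  0.099] [ 0.508 -0.025  0.13 ]
[347 340  16  23 251] [ 0.527 -0.159  0.1  ] [ 0.521 -0.167  0.09 ] [ 0.532 -0.156  0.106]
```

Both views put the visible finger end near z=0.105, about 28 mm above the reported TCP. A TCP height of about 0.055 is safe under either reading: it clears the bare rim and still overlaps the pegs. I'll go down to that while watching the force.

```bash
python3 -m crank '[[1,[0,-0.003,0.005],[0,0,0]],[1,[0,0,0.006],[0,0,0]],[1,[0,0,0.006],[0,0,0]],[1,[0,0,0.005],[0,0,0]],[1,[0,0,0],[0,0,0]],[1,[0,0,0],[0,0,0]]]'
python3 -m crank '[[1,[-0.0036,0,0],[0,0,-2]],[1,[-0.0036,0,0],[0,0,-2]],[1,[0,0,0],[0,0,0]],[1,[0,0,0],[0,0,0]]]'
python3 -c "
from bench import robot,vision;import numpy as np
from h import cloud
s=vision.snapshot('wrist');X=cloud(s);np.set_printoptions(precision=3,suppress=True)
for v in range(222,240,2): print(v,X[v,246],X[v,251],X[v,264])
o=robot.get_obs();p=o['tool_pos'][:2]-[.5885,-.0782];print(o['tool_pos'],np.hypot(*p),np.degrees(np.arctan2(p[1],p[0])),o['ee_rot'])"
```

```text
time: 4.75
tool_pos: [0.4891, -0.0372, 0.054]
ee_rot: [-3.141, 0.0, 1.187]
wrist_force: [-0.1, 0.0, 0.3]
width: 0.0005
finger_force: 0.0
time: 5.15
tool_pos: [0.487, -0.0439, 0.0546]
ee_rot: [3.141, -0.0, 1.256]
wrist_force: [0.8, 0.8, 0.6]
width: 0.0005
finger_force: 0.0
222 [ 0.478 -0.043  0.046] [ 0.482 -0.044  0.045] [ 0.491 -0.047  0.046]
224 [ 0.477 -0.045  0.045] [ 0.481 -0.046  0.046] [ 0.491 -0.049  0.045]
226 [ 0.477 -0.046  0.045] [ 0.486 -0.034  0.081] [ 0.494 -0.037  0.081]
228 [ 0.483 -0.033  0.085] [ 0.486 -0.034  0.086] [ 0.494 -0.037  0.084]
230 [ 0.483 -0.033  0.088] [ 0.486 -0.034  0.088] [ 0.494 -0.037  0.087]
232 [ 0.483 -0.033  0.093] [ 0.486 -0.034  0.093] [ 0.494 -0.037  0.092]
234 [ 0.483 -0.033  0.095] [ 0.486 -0.034  0.096] [ 0.494 -0.036  0.096]
236 [ 0.484 -0.033  0.098] [ 0.486 -0.034  0.099] [ 0.494 -0.036  0.099]
238 [ 0.484 -0.033  0.1  ] [ 0.487 -0.034  0.102] [ 0.494 -0.036  0.101]
[ 0.487 -0.044  0.054] 0.10724311008154971 161.30580617789326 [ 3.141 -0.     1.256]
```

```bash
python3 -m crank '[[1,[-0.0019,0,0],[0,0,-1]],[1,[-0.0019,0,0],[0,0,-1]],[1,[-0.0019,0,0],[0,0,-1]],[1,[-0.0009,0,0],[0,0,-0.5]],[1,[-0.0009,0,0],[0,0,-0.5]],[1,[-0.0009,0,0],[0,0,-0.5]],[1,[-0.0009,0,0],[0,0,-0.5]],[1,[-0.0009,0,0],[0,0,-0.5]]]'
python3 -m crank '[[1,[-0.0009,0,0],[0,0,-0.5]],[1,[-0.0009,0,0],[0,0,-0.5]],[1,[-0.0009,0,0],[0,0,-0.5]],[1,[-0.0009,0,0],[0,0,-0.5]]]'
```

```text
time: 6.0
tool_pos: [0.4839, -0.0534, 0.0543]
ee_rot: [-3.141, -0.001, 1.354]
wrist_force: [0.6, 3.8, 0.2]
width: 0.0002
finger_force: 1.5
time: 6.4
tool_pos: [0.4831, -0.0573, 0.0543]
ee_rot: [-3.141, -0.0, 1.389]
wrist_force: [-0.2, 2.7, 0.2]
width: 0.0005
finger_force: 1.5
```

```bash
python3 -m crank '[[1,[-0.0028,0,0],[0,0,-1.5]],[1,[-0.0028,0,0],[0,0,-1.5]],[1,[-0.0028,0,0],[0,0,-1.5]],[1,[-0.0028,0,0],[0,0,-1.5]],[1,[-0.0028,0,0],[0,0,-1.5]],[1,[-0.0028,0,0],[0,0,-1.5]],[1,[-0.0028,0,0],[0,0,-1.5]],[1,[-0.0028,0.0003,0],[0,0,-1.5]]]'
python3 -m crank '[[1,[-0.0028,0,0],[0,0,-1.5]],[1,[-0.0028,0,0],[0,0,-1.5]],[1,[-0.0028,0,0],[0,0,-1.5]],[1,[-0.0028,0,0],[0,0,-1.5]],[1,[-0.0028,0,0],[0,0,-1.5]],[1,[-0.0028,0,0],[0,0,-1.5]],[1,[-0.0028,0,0],[0,0,-1.5]],[1,[-0.0028,0.0003,0],[0,0,-1.5]]]'
python3 -c "
from bench import robot;import numpy as np
o=robot.get_obs();p=o['tool_pos'][:2]-[.5885,-.0782];print(np.hypot(*p),np.degrees(np.arctan2(p[1],p[0]))%360,np.degrees(o['ee_rot'][2]))"
```

```text
time: 7.2
tool_pos: [0.4812, -0.0796, 0.0542]
ee_rot: [-3.141, -0.0, 1.599]
wrist_force: [-1.1, 3.5, 1.2]
width: 0.0003
finger_force: 1.5
time: 8.0
tool_pos: [0.4839, -0.1018, 0.0542]
ee_rot: [-3.14, -0.0, 1.808]
wrist_force: [-0.8, 2.6, 1.8]
width: 0.0003
finger_force: 1.5
0.10724559944969744 192.68755178917425 103.59281601192954
```

```bash
for i in 1; do python3 -m crank '[[1,[-0.0019,0,0],[0,0,-1]],[1,[-0.0019,0,0],[0,0,-1]],[1,[-0.0019,0,0],[0,0,-1]],[1,[-0.0019,0.0001,0],[0,0,-1]]]'
python3 -m crank '[[1,[-0.0019,0,0],[0,0,-1]],[1,[-0.0019,0,0],[0,0,-1]],[1,[-0.0019,0,0],[0,0,-1]]]'
python3 -m crank '[[1,[-0.0019,0,0],[0,0,-1]],[1,[-0.0019,0,0],[0,0,-1]],[1,[-0.0019,0.0001,0],[0,0,-1]]]'
python3 -m crank '[[1,[-0.0019,0,0],[0,0,-1]],[1,[-0.0019,0,0],[0,0,-1]]]'
python3 -m crank '[[1,[-0.0019,0,0],[0,0,-1]],[1,[-0.0019,0,0],[0,0,-1]]]'
done
cat > m.py <<'E'
from bench import robot,vision;import numpy as np
from h import *
o=robot.get_obs();p=o['tool_pos'][:2]-[.5885,-.0782];print("tcp",np.hypot(*p),np.degrees(np.arctan2(p[1],p[0]))%360,np.degrees(o['ee_rot'][2]))
s=vision.snapshot('top');X=cloud(s);d=X[...,:2]-[.5885,-.0782];r=np.linalg.norm(d,axis=2)
m=(X[...,2]>.09)&(X[...,2]<.112)&(r>.09)&(r<.12)
n,l,st,c=cv2.connectedComponentsWithStats(m.astype(np.uint8))
for i in range(1,n):
    if st[i,4]>5:
        q=X[l==i].mean(0);print(st[i,4],q.round(4),"A mod60",(np.degrees(np.arctan2(q[1]+.0782,q[0]-.5885))+28.4)%60)
cv2.imwrite("pics/m%d.png"%(o['time']*100),cv2.resize(s["color"][130:265,200:410,::-1],None,fx=3.8,fy=3.8,interpolation=cv2.INTER_CUBIC))
E
python3 m.py; ls pics
```

```text
time: 8.4
tool_pos: [0.4857, -0.1087, 0.0542]
ee_rot: [-3.14, -0.001, 1.878]
wrist_force: [-2.9, 3.3, 2.3]
width: 0.0006
finger_force: 2.3
time: 8.7
tool_pos: [0.4876, -0.1143, 0.0542]
ee_rot: [-3.14, -0.001, 1.93]
wrist_force: [-3.8, 3.7, 3.0]
width: 0.0004
finger_force: 2.2
time: 9.0
tool_pos: [0.49, -0.1198, 0.0541]
ee_rot: [-3.141, -0.0, 1.983]
wrist_force: [-3.8, 2.8, 2.0]
width: 0.0003
finger_force: 2.2
time: 9.2
tool_pos: [0.4919, -0.1235, 0.0541]
ee_rot: [-3.141, 0.0, 2.017]
wrist_force: [-3.8, 1.8, 2.0]
width: 0.0003
finger_force: 1.6
time: 9.4
tool_pos: [0.4937, -0.1269, 0.0541]
ee_rot: [-3.141, 0.0, 2.052]
wrist_force: [-2.5, 1.3, 1.4]
width: 0.0004
finger_force: 1.4
tcp 0.10657453163817682 207.21940106056445 117.58686981214841
20 [ 0.6838 -0.1217  0.1024] A mod60 3.869918080467947
17 [ 0.6735 -0.0177  0.1031] A mod60 3.8413456345499952
18 [ 0.5987 -0.1822  0.1036] A mod60 3.9952663820709304
16 [0.5788 0.025  0.1048] A mod60 3.7834516867326613
15 [ 0.4939 -0.0349  0.1037] A mod60 3.827419087814178
c1.png
m940.png
s1.png
s2.png
scene0.png
top0.png
w1.png
```

```bash
python3 -m crank '[[1,[-0.0019,0,0],[0,0,-1]],[1,[-0.0019,0,0],[0,0,-1]],[1,[-0.0019,0,0],[0,0,-1]],[1,[-0.0019,0.0001,0],[0,0,-1]]]'; python3 m.py; ls pics
```

```text
time: 9.85
tool_pos: [0.4973, -0.1333, 0.0541]
ee_rot: [-3.141, -0.0, 2.122]
wrist_force: [-3.3, 0.9, -0.8]
width: 0.0004
finger_force: 1.4
tcp 0.10650810066115478 211.12453581863414 121.59492426027889
18 [ 0.6861 -0.1149  0.1036] A mod60 7.815552992180724
17 [ 0.6692 -0.0124  0.1034] A mod60 7.605682376260319
20 [ 0.6055 -0.1808  0.1024] A mod60 7.829849126188982
16 [0.5717 0.0249 0.1037] A mod60 7.636461628768359
15 [ 0.4912 -0.0415  0.1042] A mod60 7.727235720737951
c1.png
m940.png
m985.png
s1.png
s2.png
scene0.png
top0.png
w1.png
```

```bash
cp $(ls -t pics/m*.png | head -1) pics/after.png
```

```text
(no output)
```

View pics/after.png

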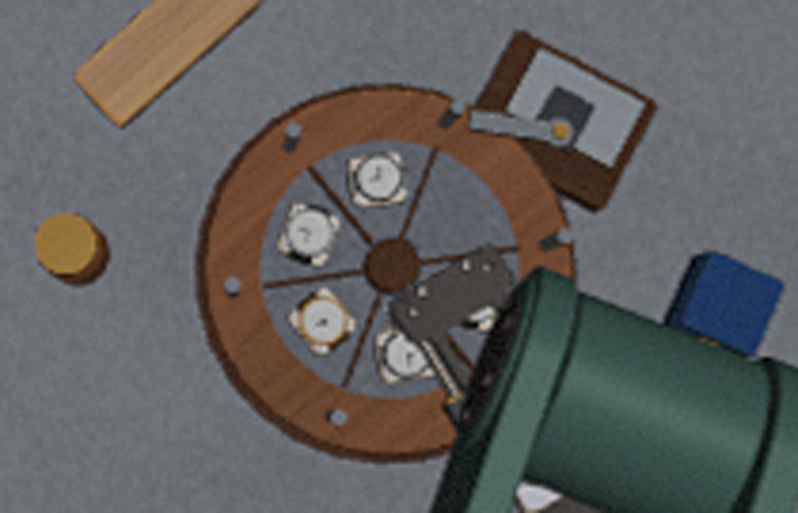

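The peg at (450,115) is now past the pawl tip at (470,120), and the pawl has sprung back in. Next I'll swing the finger back clockwise to the previous peg.

```bash
python3 -m crank '[[1,[0.0093,0.0004,0],[0,0,5]],[1,[0.0093,0.0004,0],[0,0,5]],[1,[0.0093,0.0004,0],[0,0,5]],[1,[0.0093,0.0004,0],[0,0,5]],[1,[0.0093,0.0004,0],[0,0,5]],[1,[0.0093,0.0004,0],[0,0,5]],[1,[0.0093,0.0004,0],[0,0,5]],[1,[0.0056,0.0002,0],[0,0,3]]]'
python3 -m crank '[[1,[0,0,0],[0,0,0]],[1,[0,0,0],[0,0,0]],[1,[0,0,0],[0,0,0]]]'
python3 -c "
from bench import robot;import numpy as np
o=robot.get_obs();p=o['tool_pos'][:2]-[.5885,-.0782];print(np.hypot(*p),np.degrees(np.arctan2(p[1],p[0]))%360,np.degrees(o['ee_rot'][2]),o['wrist_force'])"
```

```text
time: 10.7
tool_pos: [0.4842, -0.0653, 0.0551]
ee_rot: [3.137, 0.001, 1.455]
wrist_force: [0.1, -0.1, 0.4]
width: 0.0001
finger_force: 0.0
time: 11.0
tool_pos: [0.483, -0.0658, 0.0546]
ee_rot: [3.14, 0.0, 1.458]
wrist_force: [0.1, 0.1, 0.5]
width: 0.0001
finger_force: 0.0
0.10622789363369642 173.28733955051052 83.54073654137122 [0.13204556 0.13543387 0.51379274]
```

```bash
python3 -m crank '[[1,[0.0037,0.0001,0],[0,0,2]],[1,[0.0037,0.0001,0],[0,0,2]],[1,[0.0019,0,0],[0,0,1]],[1,[0.0009,0,0],[0,0,0.5]],[1,[0.0009,0,0],[0,0,0.5]],[1,[0.0009,0,0],[0,0,0.5]],[1,[0.0009,0,0],[0,0,0.5]],[1,[0.0009,0,0],[0,0,0.5]]]'
python3 -m crank '[[1,[0.0009,0,0],[0,0,0.5]],[1,[0.0009,0,0],[0,0,0.5]]]'
python3 -m crank '[[1,[0.0009,0,0],[0,0,0.5]],[1,[0.0005,0,0],[0,0,0.25]]]'
python3 m.py
```

```text
time: 11.8
tool_pos: [0.4847, -0.0525, 0.0543]
ee_rot: [3.142, 0.001, 1.326]
wrist_force: [-0.5, -1.4, -0.8]
width: 0.0006
finger_force: 1.5
time: 12.0
tool_pos: [0.4853, -0.0502, 0.0543]
ee_rot: [3.141, 0.0, 1.308]
wrist_force: [-0.8, -3.5, 0.1]
width: 0.0003
finger_force: 1.5
time: 12.2
tool_pos: [0.4858, -0.0486, 0.0543]
ee_rot: [3.141, 0.0, 1.296]
wrist_force: [-0.3, -2.9, -0.5]
width: 0.0008
finger_force: 1.5
tcp 0.10686919795408993 163.9279649102298 74.23896890004556
19 [ 0.6841 -0.12    0.103 ] A mod60 4.809611853442558
18 [ 0.6728 -0.0165  0.1037] A mod60 4.591066734336138
20 [ 0.6007 -0.1818  0.1027] A mod60 5.127452457020119
14 [0.5766 0.0248 0.1041] A mod60 4.975856255770282
```

```bash
for i in 1; do python3 -m crank '[[1,[0.0005,0,0],[0,0,0.25]],[1,[0.0005,0,0],[0,0,0.25]]]' | sed -n '2p;4p;6p'
python3 -m crank '[[1,[0.0005,0,0],[0,0,0.25]],[1,[0.0005,0,0],[0,0,0.25]]]'| sed -n '2p;4p;6p'
python3 -m crank '[[1,[0.0005,0,0],[0,0,0.25]]]'| sed -n '2p;4p;6p'; python3 -m crank '[[1,[0.0005,0,0],[0,0,0.25]]]'| sed -n '2p;4p;6p'; done
```

```text
tool_pos: [0.486, -0.0477, 0.0543]
wrist_force: [0.6, -3.2, -0.6]
finger_force: 1.5
tool_pos: [0.4863, -0.0467, 0.0543]
wrist_force: [0.2, -4.1, 0.4]
finger_force: 1.5
tool_pos: [0.4865, -0.0462, 0.0543]
wrist_force: [0.4, -2.9, -1.0]
finger_force: 1.5
tool_pos: [0.4866, -0.0457, 0.0543]
wrist_force: [-0.2, -3.4, -0.9]
finger_force: 1.5
```

```bash
python3 -m crank '[[1,[0.0005,0,0],[0,0,0.25]],[1,[0.0005,0,0],[0,0,0.25]]]' | sed -n '2p;4p;6p'
python3 -m crank '[[1,[0.0005,0,0],[0,0,0.25]]]'| sed -n '2p;4p;6p'
```

```text
tool_pos: [0.4869, -0.0448, 0.0543]
wrist_force: [-0.3, -3.3, -1.2]
finger_force: 1.5
tool_pos: [0.4871, -0.0443, 0.0543]
wrist_force: [0.2, -4.4, -0.5]
finger_force: 1.9
```

```bash
python3 -m crank '[[1,[0.0005,0,0],[0,0,0.25]],[1,[0.0005,0,0],[0,0,0.25]]]' | sed -n '2p;4p;6p'
```

```text
tool_pos: [0.487, -0.0442, 0.0543]
wrist_force: [-1.6, -5.7, -0.1]
finger_force: 3.1
```

```bash
python3 -m crank '[[1,[0.0005,0,0],[0,0,0]],[1,[0.0005,0,0],[0,0,0]]]' | sed -n '2p;4p;6p'
```

```text
tool_pos: [0.4871, -0.0441, 0.0543]
wrist_force: [-0.9, -8.3, 0.8]
finger_force: 4.1
```

```bash
python3 -m crank '[[1,[0.0005,0,0],[0,0,0]],[1,[0.0004,0,0],[0,0,0]],[1,[0,0,0],[0,0,0]]]' | sed -n '2p;4p;6p'
python3 -m crank '[[1,[0,0,0],[0,0,0]],[1,[0,0,0],[0,0,0]],[1,[0,0,0],[0,0,0]],[1,[0,0,0],[0,0,0]],[1,[0,0,0],[0,0,0]]]' | sed -n '2p;4p;6p'
```

```text
tool_pos: [0.4871, -0.044, 0.0543]
wrist_force: [-2.2, -9.7, 1.1]
finger_force: 4.7
tool_pos: [0.4871, -0.044, 0.0543]
wrist_force: [-2.4, -8.9, -0.3]
finger_force: 4.7
```

```bash
python3 -m crank '[[1,[0.0005,0,0],[0,0,0]],[1,[0,0,0],[0,0,0]],[1,[0,0,0],[0,0,0]],[1,[0,0,0],[0,0,0]],[1,[0,0,0],[0,0,0]],[1,[0,0,0],[0,0,0]],[1,[0,0,0],[0,0,0]]]' | sed -n '2p;4p;6p'
python3 -m crank '[[1,[-0.001,0,0],[0,0,0]],[1,[-0.001,0,0],[0,0,0]],[1,[-0.001,0,0],[0,0,0]],[1,[-0.001,0,0],[0,0,0]],[1,[-0.002,0,0],[0,0,0]],[1,[-0.003,0,0],[0,0,0]],[1,[-0.006,0,0],[0,0,0]],[1,[-0.006,0,0],[0,0,0]]]'
python3 -m crank '[[1,[0,0,-0.02],[0,0,0]],[1,[0,0,-0.03],[0,0,0]],[1,[0,0,-0.04],[0,0,0]],[1,[0,0,-0.04],[0,0,0]],[1,[0,0,0],[0,0,0]],[1,[0,0,0],[0,0,0]],[1,[0,0,0],[0,0,0]],[1,[0,0,0],[0,0,0]]]'
python3 m.py; cp $(ls -t pics/m*.png | head -1) pics/end.png
```

```text
tool_pos: [0.4871, -0.0439, 0.0543]
wrist_force: [-2.0, -10.3, 1.0]
finger_force: 5.2
time: 15.85
tool_pos: [0.4812, -0.061, 0.0542]
ee_rot: [-3.141, -0.001, 1.249]
wrist_force: [0.6, -0.6, 0.6]
width: 0.0
finger_force: 0.0
time: 16.65
tool_pos: [0.4803, -0.0608, 0.1822]
ee_rot: [-3.138, 0.0, 1.248]
wrist_force: [-0.2, 0.8, -0.4]
width: 0.0003
finger_force: 0.0
tcp 0.10961673577300268 170.87147026688154 71.50677906884977
20 [ 0.6827 -0.1239  0.102 ] A mod60 2.5115455710123484
17 [ 0.6752 -0.0194  0.1031] A mod60 2.5400455405600866
19 [ 0.5961 -0.182   0.103 ] A mod60 2.564125220112807
16 [0.5813 0.025  0.1028] A mod60 2.376657020413461
```

View pics/end.png

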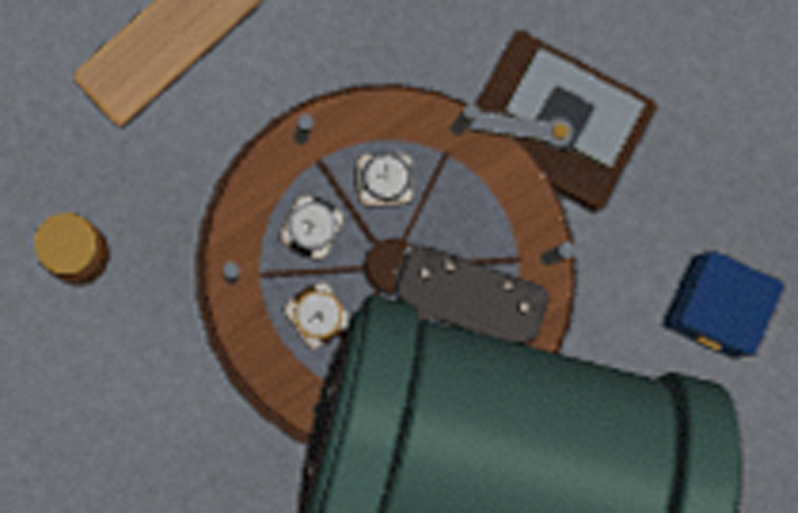

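The peg at (463,118) rests against the pawl's end, A is about 62.5° and the gripper is clear. I'm handing the job in.

```bash
python3 -c "
from bench import robot;print(robot.close_job())"
```

```text
the job is handed in; nothing more can be done
None
```

I turned the tray one place on to A ≈ 62.5°, pressed it back against the pawl with about 10 N, left it resting there with the arm clear, and handed the job in (no verdict was returned).

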